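# Index the spring-checking table to the next hole

### The arm

A 7-joint arm with a two-finger parallel gripper is mounted at the origin on a cart in front of the work surface, level with it; the furniture and walls round the work are solid. World frame = base frame: x ahead of the robot, y to its left, z up, the work surface at z = 0. Lengths are in m, angles in rad, forces in N, time in s.
With the tool pointing down it reaches from about 0.425 to 0.875 m from the base axis. Payload 8.4 kg.
Tool frame: the origin (TCP) lies between the finger pads; the fingertips stand 8 mm ahead of it and the grasp point (between the pads) lies 11 mm behind it; z points along the fingers, y is the line along which they close (so a half turn about z gives the same grasp; the last joint's range is limited). The gripper opens to 87 mm and grips with 3 to 60 N. Pads are 19 mm wide; open, the fingers measure 117 mm over their backs; the gripper's body (75 mm by 190 mm) begins 51 mm behind the grasp point.
Start: joints at [-1.25, 0.333, 0.04, 1.465, -0.013, 1.343, -0.059], TCP at [0.265, 0.594, 0.231] pointing down, gripper open.
Joint ranges: [-2.58, 2.58], [-0.38, 2.09], [-1.3, 1.39], [0.25, 2.4], [-1.5, 4.64], [0.08, 2.09], [-2.65, 2.65]. Speed limits (rad/s): [2.22, 2.22, 2.79, 2.79, 3.14, 3.14, 3.14].

### API

Orientations are given as a 3x3 rotation matrix whose columns are the frame's x, y, z axes.
In Python, from station import robot gives the robot as it stands.
- The arm moves only by the shell command python3 -m pendant 'ROWS' [FORCE]. ROWS is a JSON object whose one key "plan" holds a list that holds one entry, the list of rows, each a list of 7 numbers: the shift along the tool's x, y, z in m, then the turn, a rotation vector about the tool's x, y, z in rad, then the finger opening in m, from 0 to 0.087. A call has 1 to 10 rows; each row shifts and turns the commanded pose from where the row before left it, along the tool's axes as they then stand; what a row does not reach is not made up. A row lasts 1/12 s, in which the tool goes at most 41.7 mm and 7.16 degrees, less where a joint would pass 70% of its speed; a pose out of reach is approached as far as the arm can. A call with a gripper value outside its range is refused whole. The fingers move at their own pace and stop on an object; FORCE is the grip in N (left out, the last holds). Time passes only in rows, so rows that do not move let the fingers close. It gives the time, the measured TCP pose, the force, the opening and the grip force at its end, in the units of the state.
- robot.get_state(): the state, without advancing time (a new reading comes with each control period).
- robot.get_image(name): name is "side" or "top" or "wrist"; returns a dict with "color" (400x640x3 uint8, red, green, blue), "K" (3x3 intrinsics, pixels), "distortion" ([k1, k2, p1, p2, k3] as OpenCV has them; the pictures are not rectified), "position" and "attitude" of the camera in the world; the wrist camera has in their place "tool_from_camera" (4x4, takes a point from camera to tool coordinates, whose origin is the TCP and whose axes are the flange's). Camera axes: x right, y down, z forward; pixel columns grow to the right and rows downward; lengths in m; the calibration is good to about 2 mm. A picture is of the moment at which its call begins: read the wrist's pose just before it. There is no depth.
- robot.close_job(): hands the job in; it is judged then, once.
The state is a dict: "time_s": time; "joint_pos": joint angles; "dq": joint speeds; "tau": joint torques, N m; "position": TCP position; "eef_rot": TCP orientation; "force": force on the tool from outside, world axes, zero at the start; "moment": the same for the moment, N m; "opening": opening from 0.0 (shut) to 1.0 (fully open); "grasp_force": force on a finger pad.
Only numpy, scipy, OpenCV 4.12 (cv2) and the standard library are available. Lean on these libraries where they do the work, as an engineer would, in place of code of your own. Each camera call takes 0.05 s, during which the arm holds its last target. There are 200 camera calls.

### The job

Bring the next damper spring under the dial gauge: with closed fingertips press the dished knob of the index plunger fully in, swing it clockwise (seen from above) exactly one hole on, and let it spring all the way out so that the table is locked in that hole. Only push: do not pinch the knob or lift anything, leave the springs seated in their nests, and do not touch the gauge or disturb the other things on the bench.

Things in the scene. Friction and masses are not known exactly. Their poses are not given: they have to be found in the camera images.
- table_axis (a point): point on the upright turning axis of the index table, at the level of its round aluminium top (136 mm across, 55 mm above the worktop). x of this point points from the axis away from the robot's side, to the dial gauge. A lug on the table carries the index plunger, 92 mm from this axis
- index_base: the fixed grey round base, 228 mm across, with a flat steel index plate round the table (224 mm across, top 44 mm up). The plate has a round slot 10 mm wide on a circle of radius 92 mm that widens to a 21 mm hole every 60 degrees (six holes). Origin on the turning axis at the worktop, x to the dial gauge. It carries the table, plunger and gauge
- knob_dish (a point): centre of the floor of the plunger's black dished knob; moves with it. A shallow cup open upward: 46 mm across inside, rim 54 mm across and 8 mm above the dish floor, ribbed skirt 57 mm across round the outside. Dish floor 82 mm above the worktop with the plunger out, 67 mm fully in. Closed fingertips fit in the dish, press its floor and push the knob along by the inside of the rim
- plunger (a joint): how far the plunger is pressed down, m: 0 = fully out (its pin up in a plate hole, table locked with about 0.008 rad play), 0.015 = fully in, at the stop. Spring 3.6 N at 0, 8.1 N fully in. From 0.012 the pin is clear under the plate. Let go between holes it rubs under the plate and stays at about 0.0115; let go within 4 mm (0.04 rad) of a hole its taper centres the table and it springs right out
- turntable (a joint): turn of the table, rad, growing clockwise seen from above; about 0 at the start, locked, with the knob on the robot's side of the table. The next hole clockwise is at 1.047 (60 degrees): clockwise takes the knob from right to left on the robot's side. Unlocked, it drags lightly (about 1.3 N at the knob) and stays where it is left
- gauge_tip (a point): tip of the dial gauge's spindle, 86.5 mm above the worktop, 44 mm behind the turning axis, about 5 mm over the top of the spring that stands under it
- dial_gauge: the dial gauge (56 mm dial) with its arm and upright steel post (post 131 mm behind the turning axis, 202 mm high), fixed to the base; origin on the turning axis at the worktop. Not to be touched
- knob_skirt: the ribbed skirt round the outside of the plunger knob, 57 mm across, 7 mm high, its lower edge 80 mm above the worktop while the plunger is out; part of the knob. Origin 80 mm below that edge, on the knob's axis. Not to be pinched
- nest_spring_0: damper spring (green and blue coils), 22 mm across, 26 mm high, standing loose in a 6 mm deep nest on the table, 44 mm from the axis; under the dial gauge at the start. Origin at its foot, 55 mm above the worktop
- nest_spring_1: damper spring (green and blue coils), 22 mm across, 26 mm high, standing loose in a 6 mm deep nest on the table, 44 mm from the axis; the next spring: one nest (60 degrees) anticlockwise of the gauge at the start, it comes under the gauge. Origin at its foot, 55 mm above the worktop
- nest_spring_2: damper spring (green and blue coils), 22 mm across, 26 mm high, standing loose in a 6 mm deep nest on the table, 44 mm from the axis; in nest 2, 120 degrees anticlockwise of the gauge at the start. Origin at its foot, 55 mm above the worktop
- nest_spring_3: damper spring (green and blue coils), 22 mm across, 26 mm high, standing loose in a 6 mm deep nest on the table, 44 mm from the axis; in nest 3, 180 degrees anticlockwise of the gauge at the start. Origin at its foot, 55 mm above the worktop
- nest_spring_4: damper spring (green and blue coils), 22 mm across, 26 mm high, standing loose in a 6 mm deep nest on the table, 44 mm from the axis; in nest 4, 240 degrees anticlockwise of the gauge at the start. Origin at its foot, 55 mm above the worktop
- nest_spring_5: damper spring (green and blue coils), 22 mm across, 26 mm high, standing loose in a 6 mm deep nest on the table, 44 mm from the axis; in nest 5, 300 degrees anticlockwise of the gauge at the start. Origin at its foot, 55 mm above the worktop
- caliper: vernier caliper lying flat, 190 x 66 x 12 mm, origin at the middle of its underside; a bystander
- guide_pin: stepped steel centring pin, standing, 38 mm across, 58 mm high, origin at its foot; a bystander
- oil_can: squeeze oil bottle with red spout, 47 mm across, 140 mm high, standing, origin at its foot; a bystander
- gauge_plug: steel plug gauge lying, 95 mm long, 18 mm thick, origin under its middle; a bystander
- ring: steel spacer ring lying flat, 52 mm across, 10 mm high, origin at its foot; a bystander
- hex_key: hex key lying flat, 89 x 34 x 8 mm, origin under its middle; a bystander
- tin_cup: turned metal cup, 56 mm across, 35 mm high, standing, origin at its foot; a bystander

How it is judged:
On the way, in this order (a step that is already met when the one before it is completed fails the run):
1. the fingertips press the plunger in, clear of its hole, before the table has turned (value of joint plunger above 0.011 m and value of joint turntable below 0.15 rad and contact force between the fingers and index_base above 1 N), for 0.1 s.
2. the table stands at the next hole clockwise and the plunger has sprung out into it (value of joint turntable between 1.017 and 1.077 rad and value of joint plunger below 0.002 m), for 0.2 s.
At the end, for the whole second after the job is handed in: The table is at rest one hole (60 degrees, within 1.7 degrees) clockwise of its start, the plunger has sprung out to within 2 mm of fully out, the next spring's axis is within 5 mm of the gauge tip seen from above, and all six springs stand in their nests (foot within 4 mm of the nest floor) (all of step 2 and velocity of joint turntable between -0.02 and 0.02 rad/s and horizontal distance between nest_spring_1 and gauge_tip below 0.005 m and height (world z) of nest_spring_0 between 0.051 and 0.059 m and height (world z) of nest_spring_1 between 0.051 and 0.059 m and height (world z) of nest_spring_2 between 0.051 and 0.059 m and height (world z) of nest_spring_3 between 0.051 and 0.059 m and height (world z) of nest_spring_4 between 0.051 and 0.059 m and height (world z) of nest_spring_5 between 0.051 and 0.059 m); the robot touches nothing.
It fails at once if the table is turned well past the next hole (more than 7 degrees) or backwards (more than 4 degrees) (value of joint turntable above 1.17 rad or value of joint turntable below -0.07 rad).
It fails at once if a spring is lifted or knocked out of its nest (foot more than 5 mm above or below the nest floor) (height (world z) of any of nest_spring_0, nest_spring_1, nest_spring_2, nest_spring_3, nest_spring_4, nest_spring_5 above 0.06 m or height (world z) of any of nest_spring_0, nest_spring_1, nest_spring_2, nest_spring_3, nest_spring_4, nest_spring_5 below 0.05 m).
It fails at once if the knob is pinched by the outside of its skirt (more than 12 N) (contact force between the fingers and knob_skirt above 12 N).
It fails at once if the dial gauge or its post is bumped (more than 2 N) (contact force between any of the arm, the fingers and dial_gauge above 2 N).
It fails at once if a bystander is moved by more than 15 mm (distance of any of caliper, guide_pin, oil_can, gauge_plug, ring, hex_key, tin_cup from where it was at the start of the episode above 0.015 m).
It also fails if it takes over 35 s, if anything falls off the work surface, if the arm or the gripper's body presses on something with over 40 N, if the wrist force passes 120 N, or if a joint passes its speed limit or range.

## Working session

There is one attempt and no reset: what is moved stays moved. The work goes in short steps, Python scripts to look and compute and a shell command to move; the robot and the scene stay as the last step left them, time stands still between calls to the robot, and variables do not carry over. Pictures are saved under pics/ and viewed, at most 10 in all, crops included, and the job is handed in when it is done.

```bash
mkdir -p pics; python3 - <<'E'
from station import robot
import cv2,numpy as np
s=robot.get_state();print(s['time_s'],s['position'],np.round(s['eef_rot'],3),s['force'],s['opening'])
for n in("top","side"):
    im=robot.get_image(n);cv2.imwrite(f'pics/{n}0.png',im['color'][:,:,::-1]);print(n,im['position'],np.round(im['attitude'],4).tolist(),im['K'],im['distortion'])
    np.savez(f'{n}.npz',**{k:np.array(v) for k,v in im.items()})
E
```

```text
0.0 [0.26478851 0.59311398 0.22964186] [[-0.913  0.408 -0.001]
 [ 0.408  0.913 -0.002]
 [-0.    -0.002 -1.   ]] [-1.22619871 -0.1811945  -0.4554033 ] 0.9989413842875337
top [0.3420507  0.0256537  0.98351541] [[0.1148, -0.9723, 0.2037], [-0.9934, -0.1132, 0.0198], [0.0038, -0.2046, -0.9788]] [[402.54429639   0.         316.80849876]
 [  0.         402.54429639 198.28251896]
 [  0.           0.           1.        ]] [-0.01059886  0.          0.          0.          0.        ]
side [ 0.36529809 -0.87699716  0.83791265] [[0.9777, -0.1428, 0.154], [-0.2095, -0.6081, 0.7657], [-0.0157, -0.7809, -0.6245]] [[453.92672791   0.         313.23113435]
 [  0.         453.92672791 197.87710838]
 [  0.           0.           1.        ]] [-0.03802264  0.          0.          0.          0.        ]
```

View pics/top0.png

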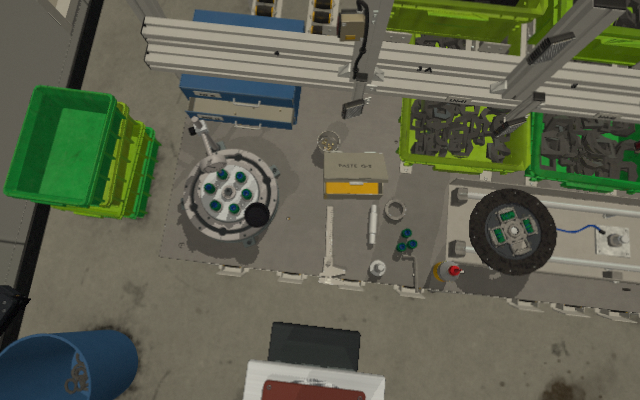

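View pics/side0.png

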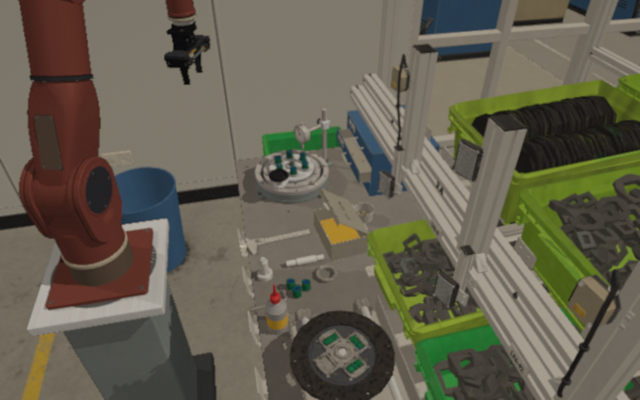

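The top view shows the index table at about (231,192) with six springs, the black knob at (257,214), and the gauge post at (205,140). The side view shows the knob at about (279,175).

```bash
cat > h.py <<'E'
import cv2,numpy as np
def ray(d,uv):
    p=cv2.undistortPoints(np.array([[uv]],float),d['K'],d['distortion'])[0,0]
    return d['position'],d['attitude']@np.array([p[0],p[1],1])
def onz(d,uv,z):
    o,r=ray(d,uv);return o+r*(z-o[2])/r[2]
def blobs(m,amin=8):
    n,l,st,c=cv2.connectedComponentsWithStats(m.astype(np.uint8))
    return [(st[i,4],c[i],st[i,:4]) for i in range(1,n) if st[i,4]>=amin]
E
python3 - <<'E'
from h import *
def load(n): return dict(np.load(n+'.npz'))
t=load('top');s=load('side')
P=[]
for n,d,(u0,u1,v0,v1) in(('top',t,(185,280,150,240)),('side',s,(250,330,140,205))):
    c=d['color'][v0:v1,u0:u1].astype(int);g=c.max(2)
    for a,ce,st in blobs(g<45,30):
        uv=ce+[u0,v0];print(n,'dark',a,uv,st,onz(d,uv,.088 if n=='top' else .088))
    R,G,B=c[...,0],c[...,1],c[...,2]
    for a,ce,st in blobs((np.minimum(G,B)-R>25),6):
        uv=ce+[u0,v0];p=onz(d,uv,.074);print(n,'spr',a,uv,p)
c=t['color'][150:245,180:285];cv2.imwrite('pics/tc.png',cv2.resize(c[:,:,::-1],None,fx=5,fy=5,interpolation=cv2.INTER_CUBIC))
E
```

```text
top dark 902 [244.63968958 207.39911308] [ 6  5 79 80] [0.48864401 0.2034204  0.088     ]
top spr 32 [222.25    173.71875] [0.56406012 0.2703025  0.074     ]
top spr 55 [240.05454545 176.01818182] [0.56337856 0.22810528 0.074     ]
top spr 30 [207.9        186.53333333] [0.52979336 0.29839622 0.074     ]
top spr 46 [246.19565217 193.23913043] [0.5243005  0.20766253 0.074     ]
top spr 46 [215.26086957 205.        ] [0.48866969 0.2741608  0.074     ]
top spr 42 [233.26190476 207.33333333] [0.4880655  0.23217961 0.074     ]
side dark 175 [278.06857143 174.90857143] [19 28 19 14] [0.47512278 0.16706816 0.088     ]
side spr 21 [289.28571429 152.76190476] [0.52846289 0.29435873 0.074     ]
side spr 51 [303.52941176 160.17647059] [0.56333065 0.24399901 0.074     ]
side spr 33 [277.90909091 161.45454545] [0.48708623 0.25519834 0.074     ]
side spr 24 [293.16666667 169.5       ] [0.52436787 0.20316416 0.074     ]
```

View pics/tc.png

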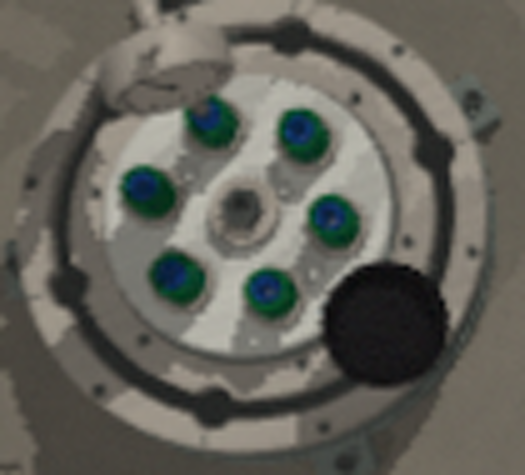

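The crop shows the knob rim centred at (386,324), about 122 px across. Four plate holes are visible at (292,37), (433,150), (69,284) and (214,405), making two opposite pairs.

```bash
python3 - <<'E'
from h import *
t=dict(np.load('top.npz'));s=dict(np.load('side.npz'))
f=lambda x,y,z:onz(t,(180+(x-2)/5,150+(y-2)/5),z)
H=[f(*p,.044) for p in((292,37),(433,150),(214,405),(69,284))]
a1=(H[0]+H[2])/2;a2=(H[1]+H[3])/2
print('axis',a1,a2,'radii',[np.linalg.norm(h-(a1+a2)/2) for h in H])
a=(a1+a2)/2
S=[onz(t,p,.074) for p in((222.25,173.7),(240.05,176),(207.9,186.5),(246.2,193.2),(215.26,205),(233.26,207.33))]
print('axis springs(excl. hidden)',(S[1]+S[4])/2,(S[2]+S[3])/2)
k=f(386,324,.090);print('knob',k,'r',np.linalg.norm((k-a)[:2]),'ang',np.degrees(np.arctan2(*(k-a)[1::-1])))
print('hole angs',[np.degrees(np.arctan2(*(h-a)[1::-1])) for h in H],'knob dia',np.linalg.norm(f(325,324,.09)-f(447,324,.09)))
print('side knob',onz(s,(278.07,174.9),.089))
E
```

```text
axis [0.52628036 0.25135886 0.044     ] [0.52665219 0.2521392  0.044     ] radii [np.float64(0.09110567801418845), np.float64(0.09141591058677478), np.float64(0.09144090600855664), np.float64(0.09193499881904425)]
axis springs(excl. hidden) [0.52604509 0.25114268 0.074     ] [0.52713264 0.25303812 0.074     ]
knob [0.47564761 0.17345174 0.09      ] r 0.09334347020068602 ang -122.98548877078036
hole angs [np.float64(-2.909302069941174), np.float64(-62.16834805692238), np.float64(177.59085128772494), np.float64(117.39966926863882)] knob dia 0.05484881073698896
side knob [0.4749865  0.16571607 0.089     ]
```

Measured, and consistent with the given sizes: the axis is at (0.5265, 0.252). The knob is at about (0.4765, 0.174), at -122.5°. The target hole is at 177.5°, which puts the knob at (0.4346, 0.256). I'll close the fingers and turn the tool so the gripper's body lies clear of the gauge.

```bash
python3 -m pendant '{"plan":[[[0,0,0,0,0,-0.112,0],[0,0,0,0,0,-0.112,0],[0,0,0,0,0,-0.112,0],[0,0,0,0,0,-0.112,0],[0,0,0,0,0,-0.112,0],[0,0,0,0,0,-0.112,0],[0,0,0,0,0,-0.112,0],[0,0,0,0,0,0,0]]]}' 5
cat > d.py <<'E'
import sys,numpy as np
from station import robot
s=robot.get_state();R=np.array(s['eef_rot']);p=s['position']
t=np.array([float(v) for v in sys.argv[1:4]])
print(s['time_s'],'pos',np.round(p,4),'F',np.round(s['force'],1),'open',round(s['opening'],3),'tool d',np.round(R.T@(t-p),4),'yang',np.degrees(np.arctan2(R[1,1],R[0,1])),'rz',R[:,2].round(3))
E
python3 d.py .4765 .174 .18
```

```text
time_s: 0.77
position: [0.2649, 0.5933, 0.23]
eef_rot: [[-0.933, -0.361, -0.0], [-0.361, 0.933, -0.001], [0.001, -0.001, -1.0]]
force: [-0.2, 0.5, 0.7]
opening: 0.48
grasp_force: 0.0
0.7667 pos [0.2649 0.5933 0.23  ] F [-0.2  0.5  0.7] open 0.48 tool d [-0.046  -0.4673  0.0503] yang 111.1649182114744 rz [-0.    -0.001 -1.   ]
```

```bash
python3 -m pendant '{"plan":[[[-0.003,-0.031,0,0,0,0,0],[-0.003,-0.031,0,0,0,0,0],[-0.003,-0.031,0,0,0,0,0],[-0.003,-0.031,0,0,0,0,0],[-0.003,-0.031,0,0,0,0,0],[-0.003,-0.031,0,0,0,0,0],[-0.003,-0.031,0,0,0,0,0],[-0.003,-0.031,0,0,0,0,0],[-0.003,-0.031,0,0,0,0,0],[0,0,0,0,0,0,0]]]}' >/dev/null; python3 d.py .4765 .174 .18
```

```text
1.6 pos [0.3931 0.3363 0.2307] F [0.9 0.6 0.3] open 0.007 tool d [-0.0223 -0.181   0.0511] yang 110.17627080847383 rz [ 0.001 -0.002 -1.   ]
```

```bash
python3 -m pendant '{"plan":[[[-0.003,-0.026,0.007,0,0,0,0],[-0.003,-0.026,0.007,0,0,0,0],[-0.003,-0.026,0.007,0,0,0,0],[-0.003,-0.026,0.007,0,0,0,0],[-0.003,-0.026,0.007,0,0,0,0],[-0.003,-0.026,0.007,0,0,0,0],[-0.004,-0.025,0.008,0,0,0,0],[0,0,0,0,0,0,0],[0,0,0,0,0,0,0]]]}' >/dev/null; python3 d.py .4765 .174 .11
python3 - <<'E'
from station import robot
import cv2
im=robot.get_image('wrist');cv2.imwrite('pics/w1.png',im['color'][:,:,::-1])
im=robot.get_image('side');cv2.imwrite('pics/s1.png',cv2.resize(im['color'][100:220,220:360,::-1],None,fx=4,fy=4))
E
```

```text
2.35 pos [0.4747 0.1799 0.1801] F [-0.1 -0.3  0.9] open 0.005 tool d [ 0.0003 -0.0061  0.0701] yang 110.51218451335049 rz [-0.001 -0.001 -1.   ]
```

View pics/w1.png

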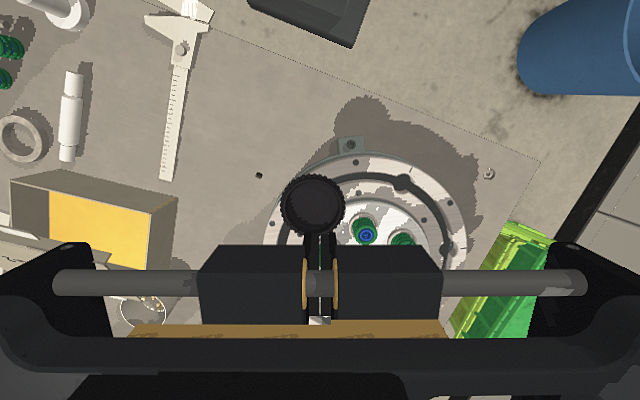

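The wrist view shows the knob centred at about (313,206), with its rim about 62 px across and the closed fingers just this side of it. I'll cast that as a check.

```bash
python3 - <<'E'
from station import robot
from h import *
s=robot.get_state();im=robot.get_image('wrist')
T=im['tool_from_camera'];R=s['eef_rot']
d=dict(K=im['K'],distortion=im['distortion'],position=s['position']+R@T[:3,3],attitude=R@T[:3,:3])
g=im['color'].max(2)[165:250,270:360]
for uv in((313,206),(285,206),(343,206),(313,176)):print(uv,onz(d,uv,.09))
E
python3 d.py .4765 .174 .11
```

```text
(313, 206) [0.47624443 0.17626779 0.09      ]
(285, 206) [0.48495467 0.15339544 0.09      ]
(343, 206) [0.46691641 0.20076668 0.09      ]
(313, 176) [0.45124834 0.16693353 0.09      ]
2.5 pos [0.4742 0.1824 0.1808] F [-0.5  0.2  0.1] open 0.004 tool d [ 0.0008 -0.0087  0.0707] yang 110.863230315995 rz [-0.  0. -1.]
```

```bash
python3 -m pendant '{"plan":[[[0,-0.004,0.005,0,0,0,0],[0,-0.003,0.01,0,0,0,0],[0,0,0.015,0,0,0,0],[0,0,0.015,0,0,0,0],[0,0,0.015,0,0,0,0],[0,0,0.013,0,0,0,0],[0,0,0.006,0,0,0,0],[0,0,0,0,0,0,0],[0,0,0,0,0,0,0]]]}' >/dev/null; python3 d.py .4765 .1745 .085;python3 d.py .4765 .1745 .085
```

```text
3.25 pos [0.4769 0.1746 0.1014] F [ 0.6 -0.1 -0.8] open 0.005 tool d [0.0004 0.0001 0.0164] yang 110.86860676338209 rz [-0.001 -0.    -1.   ]
3.25 pos [0.4769 0.1746 0.1014] F [ 0.6 -0.1 -0.8] open 0.005 tool d [0.0004 0.0001 0.0164] yang 110.86860676338209 rz [-0.001 -0.    -1.   ]
```

Centred on the knob. Now I'll press in: contact is expected at TCP z≈0.090 and the stop at 0.075.

```bash
python3 -m pendant '{"plan":[[[0,0,0.006,0,0,0,0],[0,0,0.005,0,0,0,0],[0,0,0.004,0,0,0,0],[0,0,0.004,0,0,0,0],[0,0,0.004,0,0,0,0],[0,0,0.003,0,0,0,0],[0,0,0,0,0,0,0],[0,0,0,0,0,0,0]]]}' >/dev/null; python3 d.py .4765 .1745 .075
```

```text
3.9167 pos [0.4776 0.1749 0.0759] F [-0.3  0.9  6.4] open 0.005 tool d [0.0011 0.     0.0009] yang 110.86815895477437 rz [ 0.001  0.001 -1.   ]
```

```bash
python3 -m pendant '{"plan":[[[0,0,0.001,0,0,0,0],[0,0,0.001,0,0,0,0],[0,0,0,0,0,0,0],[0,0,0,0,0,0,0]]]}' >/dev/null; python3 d.py .4765 .1745 .075
```

```text
4.25 pos [0.4783 0.1746 0.0753] F [-4.1 -1.9 19.5] open 0.003 tool d [0.0017 0.0005 0.0003] yang 110.8473711896427 rz [ 0.002  0.001 -1.   ]
```

```bash
python3 - <<'E'
import numpy as np
a=np.array([.5265,.252]);ps=np.radians(-122.5-2.5*np.arange(25))
P=a+.092*np.c_[np.cos(ps),np.sin(ps)]
X=np.radians(200.85);Y=np.radians(110.85)
D=np.diff(P,axis=0)@np.array([[np.cos(X),np.cos(Y)],[np.sin(X),np.sin(Y)]])
print(np.round(D*1000,1).tolist())
E
```

```text
[[2.3, 3.3], [2.2, 3.4], [2.0, 3.5], [1.9, 3.5], [1.7, 3.6], [1.6, 3.7], [1.4, 3.8], [1.2, 3.8], [1.1, 3.9], [0.9, 3.9], [0.7, 3.9], [0.6, 4.0], [0.4, 4.0], [0.2, 4.0], [0.0, 4.0], [-0.1, 4.0], [-0.3, 4.0], [-0.5, 4.0], [-0.7, 4.0], [-0.8, 3.9], [-1.0, 3.9], [-1.2, 3.8], [-1.3, 3.8], [-1.5, 3.7]]
```

```bash
python3 -m pendant '{"plan":[[[0.0023,0.0033,-0.0004,0,0,0,0],[0.0022,0.0034,0,0,0,0,0],[0.002,0.0035,0,0,0,0,0],[0.0019,0.0035,0,0,0,0,0],[0.0017,0.0036,0,0,0,0,0],[0.0016,0.0037,0,0,0,0,0],[0,0,0,0,0,0,0]]]}' >/dev/null; python3 d.py .4488 .1998 .075
python3 - <<'E'
from station import robot
import cv2
im=robot.get_image('wrist');cv2.imwrite('pics/w2.png',im['color'][120:360,170:490,::-1])
im=robot.get_image('top');cv2.imwrite('pics/t2.png',cv2.resize(im['color'][130:260,160:320,::-1],None,fx=4,fy=4))
E
```

```text
4.8333 pos [0.4597 0.191  0.0754] F [-2.1  0.5 13.6] open 0.007 tool d [0.007  0.0121 0.0003] yang 110.8822139800966 rz [ 0.003  0.002 -1.   ]
```

View pics/t2.png

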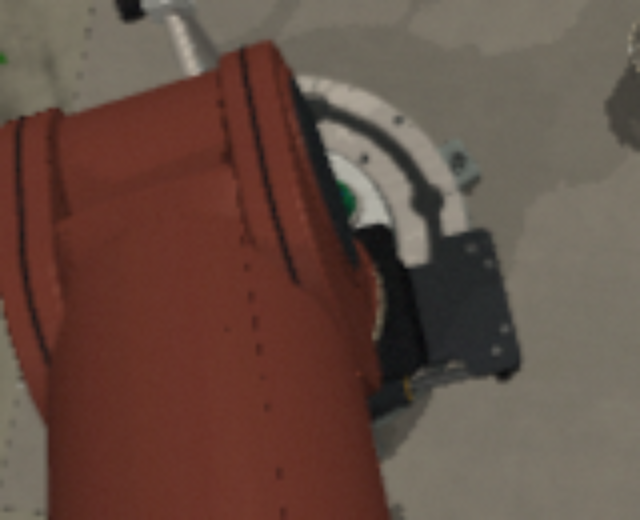

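The arm hides the knob from above in that view, so I'll check with the wrist camera. The TCP is where 15° of swing should put it: expected (0.4587, 0.1898).

View pics/w2.png

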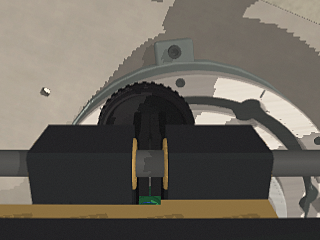

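The wrist crop shows the knob skirt from x≈98 to 195, its far edge at y≈80, and the fingers in the dish at x≈151.

```bash
cat > w.py <<'E'
import sys
from station import robot
from h import *
# args: u,v of skirt left, right and far edges -> knob centre, table angle
s=robot.get_state();im=robot.get_image('wrist');T=im['tool_from_camera'];R=s['eef_rot']
d=dict(K=im['K'],distortion=im['distortion'],position=s['position']+R@T[:3,3],attitude=R@T[:3,:3])
l,r,v=map(float,sys.argv[1:4]);z=float(sys.argv[4])
f=onz(d,((l+r)/2,v),z);k=f-R[:,0]*.0285
w=np.linalg.norm(onz(d,(l,v+45),z)-onz(d,(r,v+45),z))
e=k[:2]-[.5265,.252];print('width',w,'knob',k,'r',np.hypot(*e),'turn',-122.5-(np.degrees(np.arctan2(e[1],e[0])+0)-(360 if e[1]>0 else 0)),'tool offs',(R.T@(k-s['position'])).round(4))
E
python3 w.py 268 365 200 .072
```

```text
width 0.05686800426027682 knob [0.45787727 0.18791052 0.07208363] r 0.0938964377896783 turn 14.45637487587112 tool offs [ 0.0029 -0.0021  0.0033]
```

The table is turning with the fingers, at about 14.5° now. I'll continue along the arc.

```bash
python3 -m pendant '{"plan":[[[0.0014,0.0038,0,0,0,0,0],[0.0012,0.0038,0,0,0,0,0],[0.0011,0.0039,0,0,0,0,0],[0.0009,0.0039,0,0,0,0,0],[0.0007,0.0039,0,0,0,0,0],[0.0006,0.004,0,0,0,0,0],[0,0,0,0,0,0,0]]]}' >/dev/null; python3 d.py .4444 .2102 .075
python3 -m pendant '{"plan":[[[0.0004,0.004,0,0,0,0,0],[0.0002,0.004,0,0,0,0,0],[0,0.004,0,0,0,0,0],[-0.0001,0.004,0,0,0,0,0],[-0.0003,0.004,0,0,0,0,0],[-0.0005,0.004,0,0,0,0,0],[0,0,0,0,0,0,0],[0,0,0,0,0,0,0]]]}' >/dev/null; python3 d.py .4367 .2345 .075
python3 - <<'E'
from station import robot
import cv2
im=robot.get_image('wrist');cv2.imwrite('pics/w3.png',im['color'][120:360,170:490,::-1])
E
```

```text
5.5667 pos [0.4461 0.211  0.0754] F [-0.9  0.8 12.8] open 0.004 tool d [ 0.0018 -0.0002  0.0004] yang 110.88596392058939 rz [ 0.003  0.002 -1.   ]
6.2333 pos [0.438  0.2335 0.0754] F [ 0.3  0.  11.9] open 0.005 tool d [0.0008 0.0013 0.0004] yang 110.88104942684579 rz [ 0.003  0.002 -1.   ]
```

View pics/w3.png

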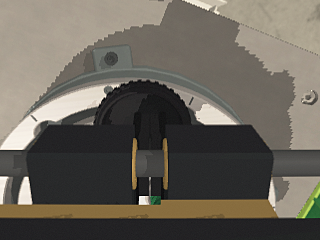

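The knob skirt spans x≈95 to 198 in the crop, its far edge is at y≈80, and the fingers are still in the dish at x≈151.

```bash
python3 w.py 266 366 200 .072
```

```text
width 0.058633709236028134 knob [0.43615836 0.23024835 0.07210402] r 0.09292333053563041 turn 43.96250254191685 tool offs [ 0.0029 -0.0024  0.0033]
```

About 16° remains, which is 6.4 steps.

```bash
python3 -m pendant '{"plan":[[[-0.0007,0.004,0,0,0,0,0],[-0.0008,0.0039,0,0,0,0,0],[-0.001,0.0039,0,0,0,0,0],[-0.0012,0.0038,0,0,0,0,0],[-0.0013,0.0038,0,0,0,0,0],[-0.0015,0.0037,0,0,0,0,0],[-0.0004,0.001,0,0,0,0,0],[0,0,0,0,0,0,0],[0,0,0,0,0,0,0]]]}' >/dev/null; python3 d.py .4346 .256 .075
python3 - <<'E'
from station import robot
import cv2
im=robot.get_image('wrist');cv2.imwrite('pics/w4.png',im['color'][120:360,170:490,::-1])
E
```

```text
7.0833 pos [0.436  0.2583 0.0754] F [ 1.3 -0.1 12. ] open 0.006 tool d [ 0.0021 -0.0017  0.0004] yang 110.86477030147097 rz [ 0.003  0.002 -1.   ]
```

View pics/w4.png

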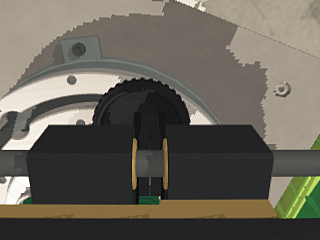

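```bash
python3 w.py 266 366 200 .072
```

```text
width 0.05863566151178841 knob [0.43415776 0.25509044 0.07210776] r 0.09239393562877045 turn 59.41681740568805 tool offs [ 0.0029 -0.0024  0.0033]
```

The skirt now spans x≈93 to 191, a little behind the fingers, so the turn is roughly 58 to 59°. I'll nudge 1 mm on, then lift slowly and feel whether the plunger follows.

```bash
python3 -m pendant '{"plan":[[[-0.0004,0.0009,0,0,0,0,0],[0,0,0,0,0,0,0],[0,0,-0.001,0,0,0,0],[0,0,-0.001,0,0,0,0],[0,0,-0.001,0,0,0,0],[0,0,-0.001,0,0,0,0],[0,0,0,0,0,0,0]]]}' >/dev/null; python3 d.py .4346 .256 .075
python3 -m pendant '{"plan":[[[0,0,-0.001,0,0,0,0],[0,0,-0.001,0,0,0,0],[0,0,0,0,0,0,0],[0,0,0,0,0,0,0]]]}' >/dev/null; python3 d.py .4346 .256 .075
```

```text
7.7667 pos [0.4359 0.2589 0.079 ] F [3.1 0.2 5.7] open 0.012 tool d [ 0.0023 -0.0022  0.0039] yang 110.85483468519399 rz [ 0.003  0.002 -1.   ]
8.1 pos [0.4359 0.2589 0.0808] F [2.5 0.3 5. ] open 0.005 tool d [ 0.0023 -0.0022  0.0058] yang 110.85140902136146 rz [ 0.003  0.002 -1.   ]
```

The force is still 5 N with the plunger past the 0.0115 rub level, so the pin is entering the hole. I'll lift off.

```bash
python3 -m pendant '{"plan":[[[0,0,-0.002,0,0,0,0],[0,0,-0.002,0,0,0,0],[0,0,-0.002,0,0,0,0],[0,0,0,0,0,0,0]]]}' | grep force; python3 d.py .4346 .256 .075
python3 -m pendant '{"plan":[[[0,0,-0.002,0,0,0,0],[0,0,-0.002,0,0,0,0],[0,0,-0.004,0,0,0,0],[0,0,-0.008,0,0,0,0],[0,0,-0.012,0,0,0,0],[0,0,-0.02,0,0,0,0],[0,0,-0.03,0,0,0,0],[0,0,-0.03,0,0,0,0],[0,0,0,0,0,0,0]]]}' >/dev/null; python3 d.py .4346 .256 .075
```

```text
force: [-1.7, 1.0, 3.9]
grasp_force: 2.0
8.4333 pos [0.434  0.2582 0.086 ] F [-1.7  1.   3.9] open 0.006 tool d [ 0.0002 -0.0023  0.011 ] yang 110.86790299894864 rz [-0.001 -0.    -1.   ]
9.1833 pos [0.4367 0.2595 0.2001] F [ 0.2 -0.1 -0. ] open 0.006 tool d [ 0.0042 -0.0028  0.1251] yang 110.8445833205516 rz [ 0.006  0.005 -1.   ]
```

```bash
python3 -m pendant '{"plan":[[[0.003,0.025,-0.003,0,0,0,0],[0.003,0.03,-0.003,0,0,0,0],[0.003,0.03,-0.003,0,0,0,0],[0.003,0.03,-0.003,0,0,0,0],[0,0.03,-0.003,0,0,0,0],[0,0.03,-0.003,0,0,0,0],[0,0.03,0,0,0,0,0],[0,0.03,0,0,0,0,0],[0,0.03,0,0,0,0,0],[0,0,0,0,0,0,0]]]}' >/dev/null; python3 d.py .4346 .256 .075
python3 - <<'E'
from station import robot
import cv2
im=robot.get_image('top');cv2.imwrite('pics/t5.png',cv2.resize(im['color'][130:260,160:320,::-1],None,fx=5,fy=4.5))
im=robot.get_image('top');cv2.imwrite('pics/t5.png',cv2.resize(im['color'][150:245,180:285,::-1],None,fx=5,fy=5,interpolation=cv2.INTER_CUBIC))
E
```

```text
10.0167 pos [0.3243 0.5068 0.2117] F [-1.4 -1.   0.2] open 0.008 tool d [-0.012 -0.274  0.136] yang 111.25794071010577 rz [-0.002  0.002 -1.   ]
```

View pics/t5.png

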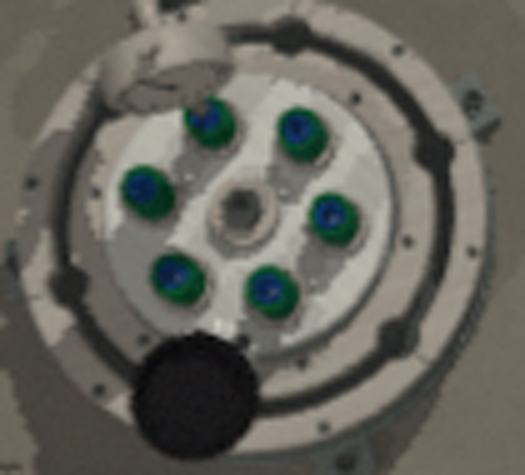

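The top view shows the knob at (196,396) over the next hole. All six springs are in the same six spots as before, so the turn is exactly one index and the knob's size fits fully out. I'll check the number and hand in.

```bash
python3 - <<'E'
from h import *
from station import robot
t=dict(np.load('top.npz'))
k=onz(t,(180+194/5,150+394/5),.09);e=k[:2]-[.5265,.252];a=np.degrees(np.arctan2(e[1],e[0]));print(k,np.hypot(*e),a)
if np.hypot(*(k[:2]-[.4346,.256]))<.004: print(robot.close_job())
E
```

```text
[0.43360776 0.25297147 0.09      ] 0.09289731795129558 179.40081971535253
the job is handed in; nothing more can be done
None
```

The job is handed in: the table was turned one hole clockwise and the plunger sprang out into it. In the last picture the knob is within about 3 mm of the next hole and all six springs are seated, with the arm clear; the verdict was not shown.

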